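Lay the spit on the roaster and jog its motor

TASK

Lay the spit across the two end brackets of the little roaster, down in both notches and centred so that its handle stays clear outside, either way round, and let go of it. Only then push the control box's spring paddle right over to its stop on the side with the raised bar (never towards the two studs), hold it there for at least one second, and let it spring back upright. Leave the spit lying in the notches and do not disturb the tumbler, the tin or the dark jar.

Things in the scene. Friction and masses are not known exactly. Their poses are not given: they have to be found in the camera images.
- roaster: Small steel spit roaster, fixed: drip tray 150 (x) x 104 (y) x 16 mm high, two upright dark steel brackets, each 60 mm wide (x), 8 mm thick, 88 mm high, centred at y = -44 and +44 mm, with a notch in the top edge; black motor housing 56 x 36 x 46 mm high outside the +y bracket. Origin: centre of the underside; x across the notches, y along the line of the spit in place, z up. Place and yaw vary.
- roaster_rest (a point): Point midway between the two notches, at the height of their floors (70 mm above the worktop); axes as roaster. Each notch is 16 mm wide for the lowest 3 mm, then flares to about 40 mm at the bracket's top edge, 88 mm above the worktop. The space between the brackets is 80 mm long.
- spit: Loose spit, 200 mm long, about 0.12 kg: square steel bar 10 x 10 mm, short blunt point at +x, flat dark wooden handle 36 mm long, 20 mm wide, 10 mm thick at -x (x = -100 to -64 mm). Origin: middle of its length, on the underside; x along the bar to the point, z up as it lies flat on the worktop at the start. It balances within 8 mm of the middle.
- spit_mid (a point): Middle of the spit's length, at the centre of the bar (5 mm above its underside); axes as spit. In the notches it lies 5 mm above roaster_rest.
- control: Grey control box, 100 (x) x 110 (y) mm, top 44 mm above the worktop, fixed; place and yaw (any direction) vary. On its top a raised aluminium bar, 60 x 9 mm and 4.5 mm high, lies along the edge at y = +44 mm, and two round aluminium studs, 14 mm across, at y = -44 mm; the paddle stands between. Origin: centre of the underside, z up.
- toggle_tip (a point): Middle of the top edge of the black paddle, 108 mm above the worktop when upright. The paddle is 30 mm wide (box x) and 12 mm thick (box y), its flat part 60 to 108 mm above the worktop; it swings about a level axis along the box's x, 40 mm above the worktop, straight over the box's centre.
- toggle (a joint): Lean of the paddle in rad: 0 upright (it springs back there when let go), positive towards the raised bar, negative towards the studs; stops at +0.45 and -0.45. Spring 0.5 N m per rad: about 4 N near its top at the stop.
- tumbler: Clear glass tumbler, 78 mm across, 87 mm high, a bystander; origin: centre of the underside.
- tin: Short food tin, 75 mm across, 58 mm high, a bystander; origin: centre of the underside.
- dark_jar: Dark lidded jar, 68 mm across, 112 mm high, a bystander; origin: centre of the underside.
Not all that is in view belongs to the job. Several things have the shape of the spit; the one meant has the colours described above.

How it is judged:
On the way, in this order (a step that is already met when the one before it is completed fails the run):
1. the spit lies in both notches, let go and at rest (x of spit_mid in the frame of roaster_rest between -0.007 and 0.007 m and y of spit_mid in the frame of roaster_rest between -0.015 and 0.015 m and z of spit_mid in the frame of roaster_rest between 0 and 0.009 m and angle between the x axis of spit and the y axis of roaster, either way round below 0.12 rad and linear speed of spit below 0.02 m/s and contact force between the fingers and spit below 0.1 N), for 0.3 s.
2. the paddle is held over towards the raised bar (beyond 0.37 rad) for one second (value of joint toggle above 0.37 rad and x of spit_mid in the frame of roaster_rest between -0.007 and 0.007 m and y of spit_mid in the frame of roaster_rest between -0.015 and 0.015 m and z of spit_mid in the frame of roaster_rest between 0 and 0.009 m and angle between the x axis of spit and the y axis of roaster, either way round below 0.12 rad), for 1 s.
3. the paddle is let go and has sprung back upright (value of joint toggle between -0.08 and 0.08 rad), for 0.2 s.
At the end, for the whole second after the job is handed in: The spit lies released and still in both notches (its middle within 7 mm across and 15 mm along of the midpoint between the notches, bar centre less than 9 mm above their floors, within 0.12 rad of the notch line), and the paddle stands untouched within 0.08 rad of upright (all of step 1 and all of step 3 and velocity of joint toggle between -0.1 and 0.1 rad/s).
It fails at once if the paddle is pushed towards the studs (beyond 0.2 rad) (value of joint toggle below -0.2 rad).
It fails at once if the paddle is pushed over (beyond 0.25 rad) while the spit is not lying in the notches (value of joint toggle above 0.25 rad and not (x of spit_mid in the frame of roaster_rest between -0.007 and 0.007 m and y of spit_mid in the frame of roaster_rest between -0.015 and 0.015 m and z of spit_mid in the frame of roaster_rest between 0 and 0.009 m and angle between the x axis of spit and the y axis of roaster, either way round below 0.12 rad)).
It fails at once if the tumbler is moved by more than 20 mm or tipped (distance of tumbler from where it was at the start of the episode above 0.02 m or angle between tumbler's own z axis and vertical above 0.3 rad).
It fails at once if the tin is moved by more than 20 mm or tipped (distance of tin from where it was at the start of the episode above 0.02 m or angle between tin's own z axis and vertical above 0.3 rad).
It fails at once if the dark jar is moved by more than 20 mm or tipped (distance of dark_jar from where it was at the start of the episode above 0.02 m or angle between dark_jar's own z axis and vertical above 0.3 rad).
It also fails if it takes over 64 s, if anything falls off the work surface, if the arm or the gripper's body presses on something with over 40 N, if the wrist force passes 120 N, or if a joint passes its speed limit or range.

ROBOT

A 6-joint arm with a two-finger parallel gripper is mounted at the origin on a cart in front of the work surface, level with it; the furniture and walls round the work are solid. World frame = base frame: x ahead of the robot, y to its left, z up, the work surface at z = 0. Lengths are in m, angles in rad, forces in N, time in s.
With the tool pointing down it reaches from about 0.375 to 0.9 m from the base axis. Payload 3.1 kg.
Tool frame: the origin (TCP) lies between the finger pads; the fingertips stand manip.finger_overhang ahead of it and the grasp point (between the pads) lies 5 mm behind it (manip.finger_overhang is the distance from the TCP to the fingertips, in m); z points along the fingers, y is the line along which they close (so a half turn about z gives the same grasp; the last joint's range is limited). The gripper opens to 85 mm and grips with 20 to 120 N. Pads are 22 mm wide; open, the fingers measure 114 mm over their backs; the gripper's body (76 mm by 85 mm) begins 54 mm behind the grasp point. The pads swing forward as they close: fully open they stand 13 mm farther back than shut.
Start: joints at [-1.361, 0.527, 1.433, -0, 1.181, -0.178], TCP at [0.236, -0.579, 0.245] pointing down, gripper open.
Joint ranges: [-3.08, 3.08], [-0.75, 2.2], [0.22, 2.44], [-1.43, 4.57], [0, 2.65], [-2.85, 2.85]. Speed limits (rad/s): [2.79, 2.79, 3.14, 3.14, 3.14, 3.14].

INTERFACE

Orientations are given as a unit quaternion [x, y, z, w].
In Python, from station import manip gives the robot as it stands.
- The arm moves only by the tool drive_tool, never from a script. Its argument "plan" is a list of rows, each a list of 7 numbers: the shift along the tool's x, y, z in m, then the turn, a rotation vector about the tool's x, y, z in degrees, then the opening, from -1 (shut) to 1 (fully open). In form: [[x, y, z, wx, wy, wz, gripper], ...]. A call has 1 to 10 rows; each row shifts and turns the commanded pose from where the row before left it, along the tool's axes as they then stand; what a row does not reach is not made up. A row lasts 1/10 s, in which the tool goes at most 50 mm and 8.59 degrees, less where a joint would pass 70% of its speed; a pose out of reach is approached as far as the arm can. A call is refused whole if a number of a shift passes 0.05 or a number of a turn 8.59, either way. A call with a gripper value outside its range is refused whole. The fingers move at their own pace and stop on an object; "newtons" is the grip in N (left out, the last holds). Time passes only in rows, so rows that do not move let the fingers close. It gives the time, the measured TCP pose, the force, the opening and the grip force at its end, in the units of the state.
- manip.sense(): the state, without advancing time (a new reading comes with each control period).
- manip.snapshot(name): name is "side" or "top" or "wrist"; returns a dict with "image" (384x512x3 uint8, red, green, blue), "z_map" (384x512 float32, m along the optical axis (not along the pixel's ray), 0 where there is no reading), "fov_y" (degrees; the focal length in pixels is half the picture's height over the tangent of half this angle, whatever the lens; pixels are square), "cx", "cy" (the principal point, pixels), "extrinsics" (4x4, takes a point from camera to world coordinates); the wrist camera has in their place "mount" (4x4, takes a point from camera to tool coordinates, whose origin is the TCP and whose axes are the flange's). Camera axes: x right, y up, looking along -z (the intrinsics and any distortion apply to the point x, -y, -z); pixel columns grow to the right and rows downward; lengths in m; the calibration is good to about 2 mm. A picture is of the moment at which its call begins: read the wrist's pose just before it.
- manip.sign_off(): hands the job in; it is judged then, once.
The state is a dict: "t": time; "q": joint angles; "qd": joint speeds; "tau": joint torques, N m; "tcp_pos": TCP position; "tool_rot": TCP orientation; "force": force on the tool from outside, world axes, zero at the start; "ft_torque": the same for the moment, N m; "finger_gap": opening from 0.0 (shut) to 1.0 (fully open); "gripper_force": force on a finger pad.
Only numpy, scipy, OpenCV 4.12 (cv2) and the standard library are available. Lean on these libraries where they do the work, as an engineer would, in place of code of your own. Each camera call takes 0.05 s, during which the arm holds its last target. There are 200 camera calls.

## Working session

There is one attempt and no reset: what is moved stays moved. The work goes in short steps, Python scripts to look and compute and a tool call to move; the robot and the scene stay as the last step left them, time stands still between calls to the robot, and variables do not carry over. Pictures are saved under pics/ and viewed, at most 10 in all, crops included, and the job is handed in when it is done.

Besides the shell and the picture viewer there is one more tool, called after "Call:" as name(argument=value, ...), one argument or row to a line, values as JSON. drive_tool: Moves the arm, as the interface text tells. Its arguments: {"type":"object","properties":{"plan":{"type":"array"},"newtons":{"type":"number"}},"required":["plan"]}

```bash
mkdir -p pics
cat > h.py <<'E'
import numpy as np, cv2
from station import manip
from scipy.spatial.transform import Rotation as R
def snap(n):
    st=manip.sense(); s=manip.snapshot(n)
    if 'mount' in s:
        T=np.eye(4);T[:3,:3]=R.from_quat(st['tool_rot']).as_matrix();T[:3,3]=st['tcp_pos']
        s['E']=T@s['mount']
    else: s['E']=np.array(s['extrinsics'])
    s['f']=192/np.tan(np.radians(s['fov_y'])/2); return s
def ray(s,u,v):
    d=np.array([(u-s['cx'])/s['f'],-(v-s['cy'])/s['f'],-1]); return s['E'][:3,3],s['E'][:3,:3]@d
def onz(s,u,v,z):
    o,d=ray(s,u,v); return o+d*(z-o[2])/d[2]
def cloud(s):
    v,u=np.mgrid[:384,:512]; z=s['z_map']
    P=np.stack([(u-s['cx'])/s['f']*z,-(v-s['cy'])/s['f']*z,-z],-1)
    return P@s['E'][:3,:3].T+s['E'][:3,3]
E
python3 - <<'E'
from h import *
import pickle
print(manip.finger_overhang)
for n in('side','top','wrist'):
    s=snap(n); pickle.dump(s,open(n+'.pkl','wb'))
    print(n,[k for k in s if k not in('image','z_map')],s['f'],s['cx'],s['cy'],s['E'].round(3).tolist(),(s['z_map']>0).mean())
    cv2.imwrite(f'pics/{n}0.png',cv2.resize(s['image'][...,::-1],(768,576)))
print(manip.sense())
E
```

```text
0.014
side ['fov_y', 'cx', 'cy', 'extrinsics', 'E', 'f'] 417.8693987538709 259.84393666729886 185.88808652198435 [[-0.993, 0.087, -0.082, 0.409], [-0.119, -0.648, 0.752, 1.498], [0.012, 0.756, 0.654, 1.18], [0.0, 0.0, 0.0, 1.0]] 0.996185302734375
top ['fov_y', 'cx', 'cy', 'extrinsics', 'E', 'f'] 356.6802097474237 255.01816523148298 187.87240076578104 [[-0.011, 0.982, -0.189, 0.325], [-1.0, -0.006, 0.028, 0.246], [0.026, 0.189, 0.982, 1.317], [0.0, 0.0, 0.0, 1.0]] 0.9962717692057291
wrist ['fov_y', 'cx', 'cy', 'mount', 'E', 'f'] 272.2507148923088 258.7510476471129 191.93811736940094 [[0.378, 0.894, 0.242, 0.297], [-0.926, 0.365, 0.098, -0.553], [-0.001, -0.261, 0.965, 0.374], [0.0, 0.0, 0.0, 1.0]] 0.9937032063802084
{'t': 0.15, 'q': array([-1.36148038e+00,  5.28286829e-01,  1.43362018e+00, -2.87397373e-05,
        1.18134168e+00, -1.78494684e-01]), 'qd': array([-0.0005195 , -0.00349567, -0.00291616,  0.00048879,  0.00095613,
        0.00084189]), 'tau': array([ 1.09498531e-03, -4.42742336e+01, -1.78277278e+01, -2.13325834e-04,
        5.56105268e-03,  1.11228010e-05]), 'tcp_pos': array([ 0.23626574, -0.57806381,  0.24453347]), 'tool_rot': array([ 9.81257805e-01,  1.92697779e-01, -2.60475295e-05, -8.27718532e-04]), 'force': array([-0.3724881 ,  0.293728  ,  0.06471539]), 'ft_torque': array([-0.0350224 ,  0.00884562, -0.01841485]), 'gripper_force': 0.0, 'finger_gap': 1.0036661679393553}
```

View pics/top0.png

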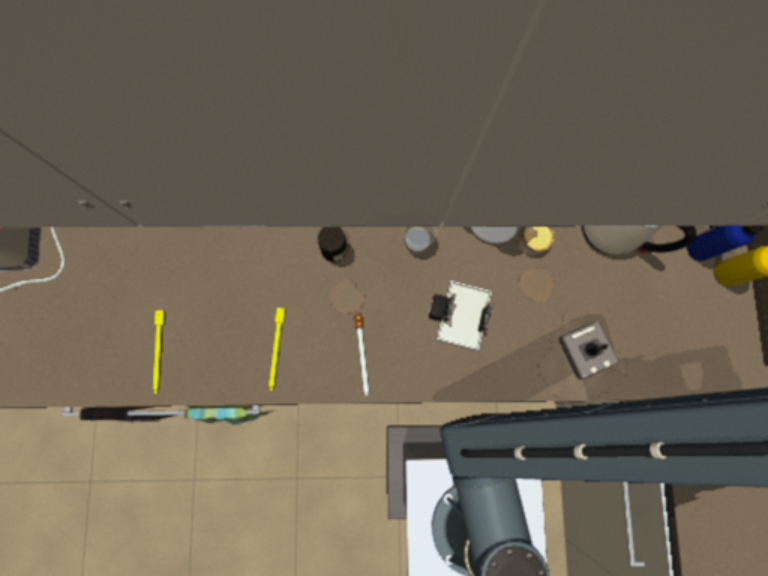

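View pics/side0.png

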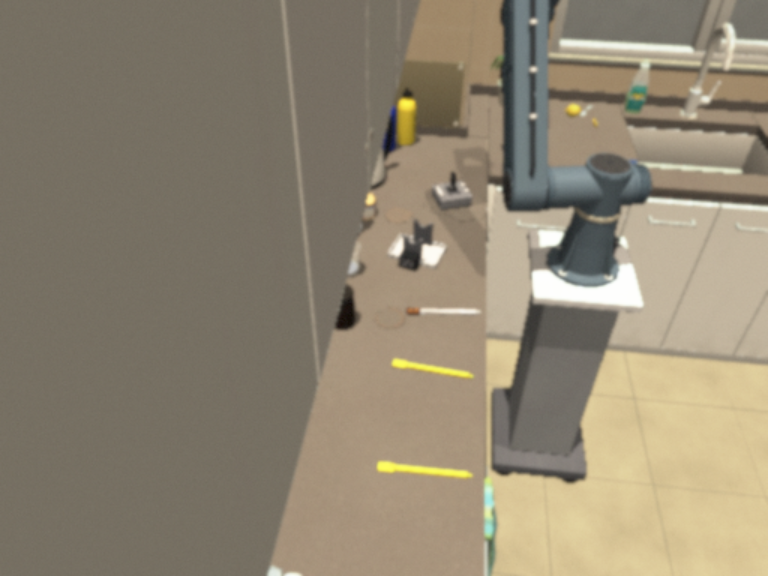

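The top view (768×576) shows three spit-shaped things: yellow at (157,350), yellow at (277,348), and a steel bar with a brown handle at (361,355). The third matches the description. The roaster is at (465,315) with its housing at (440,308), and the control box is at (590,350) with its bar at the upper-left edge and its studs lower right. The side view shows the steel spit at (440,311), the roaster at (418,248) and the box at (452,195). The dark jar is at (333,243), the tumbler at (418,238) and the tin at (538,238).

Run:
```python
from h import *
import pickle
S={n:pickle.load(open(n+'.pkl','rb')) for n in('top','side')}
def rectof(s,m,name,z):
    c,_=cv2.findContours(m.astype(np.uint8),0,2); 
    for k in sorted(c,key=cv2.contourArea)[::-1][:3]:
        if cv2.contourArea(k)<4: continue
        r=cv2.minAreaRect(k); b=cv2.boxPoints(r)
        print(name,'px',np.round(r[0],1),np.round(r[1],1),'ctr@z',onz(s,*r[0],z)[:2].round(4),'corners',[onz(s,*p,z)[:2].round(3).tolist() for p in b])
def roi(s,u0,u1,v0,v1):
    m=np.zeros((384,512),bool); m[v0:v1,u0:u1]=1; return m
for n,rs in (('top',dict(spit=(228,256,205,268),roast=(280,335,180,240),box=(365,425,205,265))),('side',dict(spit=(262,325,198,216),roast=(255,300,140,185),box=(280,320,110,142)))):
    s=S[n]; h=cv2.cvtColor(s['image'],cv2.COLOR_RGB2HSV); P=cloud(s)
    g=s['image'].min(-1)
    rectof(s,roi(s,*rs['spit'])&(h[...,1]<50)&(h[...,2]>120),n+' bar',.005)
    rectof(s,roi(s,*rs['spit'])&(h[...,1]>150),n+' handle',.005)
    rectof(s,roi(s,*rs['roast'])&(h[...,1]<60)&(h[...,2]>140),n+' tray',.016)
    rectof(s,roi(s,*rs['roast'])&(h[...,2]<60),n+' black',.088 )
    rectof(s,roi(s,*rs['box'])&(h[...,2]<45),n+' paddle',.1)
    rectof(s,roi(s,*rs['box'])&(h[...,1]<60)&(h[...,2]>175),n+' bar/studs',.048)
    for k,r in rs.items():
        m=roi(s,*r); q=P[m]; 
        q=q[(q[:,2]>.003)&(q[:,2]<.15)]; print(n,k,'depth n',len(q),q.mean(0).round(3),np.percentile(q[:,2],[50,90,99]).round(3))
a=[]
for n,(u0,u1,v0,v1) in (('top',(222,262,200,270)),('top',(280,340,180,240)),('top',(365,425,205,265)),('side',(255,325,130,220))):
    a.append(cv2.resize(S[n]['image'][v0:v1,u0:u1,::-1],(390,290) if n=='side' else (300,300) if u0>222 else (200,350)))
W=np.zeros((600,800,3),np.uint8)
x=0
W[:350,:200]=a[0];W[:300,200:500]=a[1];W[:300,500:800]=a[2];W[305:595,205:595]=a[3]
cv2.imwrite('pics/crops.png',W)
```

```text
top bar px [241.5 241. ] [44.5  3.9] ctr@z [0.3809 0.2604] corners [[0.461, 0.276], [0.462, 0.262], [0.303, 0.245], [0.301, 0.259]]
top handle px [239. 213.] [4. 8.] ctr@z [0.4834 0.2692] corners [[0.469, 0.277], [0.498, 0.277], [0.498, 0.262], [0.469, 0.262]]
top tray px [309.3 209.7] [29.3 41.2] ctr@z [0.4921 0.0098] corners [[0.432, 0.082], [0.581, 0.042], [0.554, -0.064], [0.406, -0.021]]
top black px [292.7 205. ] [11.6 16.3] ctr@z [0.4998 0.0805] corners [[0.476, 0.107], [0.532, 0.094], [0.524, 0.054], [0.468, 0.067]]
top black px [322.6 212. ] [ 3.9 16.7] ctr@z [ 0.4745 -0.0231] corners [[0.448, -0.009], [0.505, -0.024], [0.502, -0.037], [0.445, -0.022]]
top paddle px [396.5 232.5] [ 7. 13.] ctr@z [ 0.4003 -0.2721] corners [[0.412, -0.251], [0.412, -0.296], [0.388, -0.294], [0.389, -0.249]]
top bar/studs px [388.5 221. ] [ 2.7 16.1] ctr@z [ 0.4447 -0.2688] corners [[0.438, -0.239], [0.461, -0.295], [0.452, -0.298], [0.429, -0.243]]
top bar/studs px [404. 242.] [2.8 2.8] ctr@z [ 0.3697 -0.3183] corners [[0.37, -0.311], [0.377, -0.319], [0.37, -0.326], [0.363, -0.318]]
top bar/s
[... 625 characters left out ...]
z [ 0.5476 -0.0032] corners [[0.597, 0.036], [0.542, -0.099], [0.497, -0.044], [0.553, 0.086]]
side black px [273. 172.] [10. 12.] ctr@z [0.5018 0.1482] corners [[0.518, 0.19], [0.527, 0.111], [0.485, 0.105], [0.478, 0.184]]
side bar/studs px [293.  126.5] [8.  4.5] ctr@z [ 0.4411 -0.2721] corners [[0.46, -0.296], [0.441, -0.314], [0.422, -0.249], [0.441, -0.231]]
side bar/studs px [308.7 124.7] [8.  3.8] ctr@z [ 0.3643 -0.299 ] corners [[0.384, -0.315], [0.37, -0.339], [0.344, -0.283], [0.359, -0.26]]
side spit depth n 458 [0.409 0.26  0.007] [0.005 0.013 0.017]
side roast depth n 1219 [ 0.494 -0.006  0.022] [0.009 0.062 0.087]
side box depth n 824 [ 0.404 -0.313  0.025] [0.011 0.05  0.107]
```

View pics/crops.png

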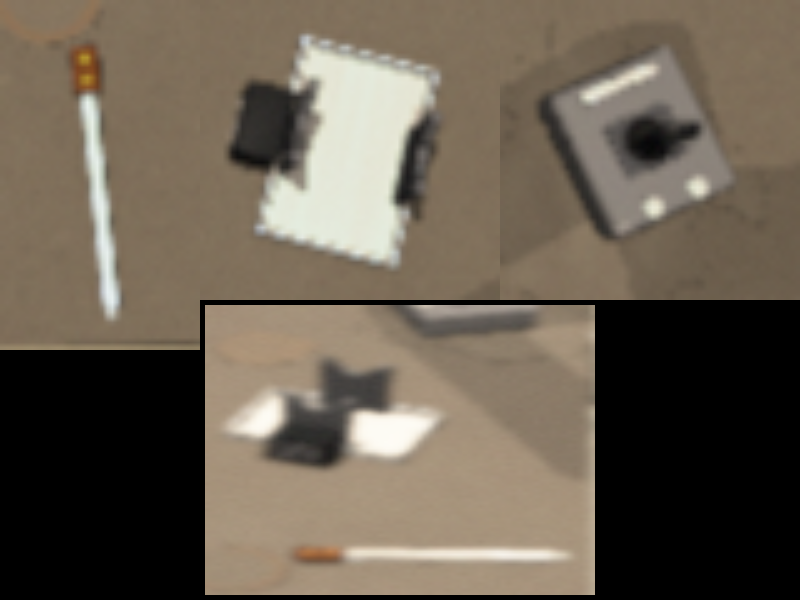

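The crop confirms the choice: a steel-white bar with a red-brown handle at its far end. The roaster's housing is on its left (+y), with the two notched brackets seen end on. On the box, the raised bar is on the far-left side and the studs on the near-right side. Moving to an overview.

Call:
drive_tool(
  plan=[
    [0.033,-0.025,-0.005,0,0,0,1],
    [0.033,-0.025,-0.005,0,0,0,1],
    [0.033,-0.025,-0.005,0,0,0,1],
    [0.033,-0.025,-0.005,0,0,0,1],
    [0.033,-0.025,-0.005,0,0,0,1],
    [0.033,-0.025,-0.005,0,0,0,1],
    [0.033,-0.025,-0.005,0,0,0,1],
    [0.033,-0.025,-0.005,0,0,0,1],
    [0.033,-0.025,-0.005,0,0,0,1],
    [0.033,-0.025,-0.005,0,0,0,1],
  ],
)

```text
t: 1.15
tcp_pos: [0.4478, -0.2207, 0.2954]
tool_rot: [0.981, 0.193, -0.0, -0.0]
force: [0.3, -0.3, -0.2]
finger_gap: 1.0
gripper_force: 0.0
```

```bash
cat >> h.py <<'E'
def go(x,y,z,psi):
    "total shift/turn in tool axes (turn after shift), tool down"
    st=manip.sense(); Rm=R.from_quat(st['tool_rot']).as_matrix(); p=st['tcp_pos']
    yaw=np.degrees(np.arctan2(Rm[1,0],Rm[0,0])); d=np.array([x,y,z])-p
    print('t',round(st['t'],2),'tcp',p.round(4),'yaw',yaw.round(2),'zaxis',Rm[:,2].round(3),'q',np.round(st['q'],2),'gap',round(st['finger_gap'],3),'gf',st['gripper_force'],'F',np.round(st['force'],1))
    c,s=np.cos(np.radians(psi)),np.sin(np.radians(psi))
    print(' shift tool',(Rm.T@d).round(4),'turn wz',round((yaw-psi+180)%360-180,2),'shift in final axes',(d@np.array([[c,s,0],[s,-c,0],[0,0,-1]]).T).round(4))
E
python3 - <<'E'
from h import *
import pickle
go(0.48,0.2,.27,6)
s=snap('wrist'); pickle.dump(s,open('w1.pkl','wb'))
cv2.imwrite('pics/w1.png',cv2.resize(s['image'][...,::-1],(768,576)))
P=cloud(pickle.load(open('top.pkl','rb')))
c=P[60:140,60:400].reshape(-1,3); print('cabinet',np.percentile(c,[1,50,99],axis=0).round(2).tolist())
for v in (130,140,146,150,153,156,160): print(v,P[v,320].round(3),P[v,240].round(3))
E
```

```text
t 1.15 tcp [ 0.4478 -0.2207  0.2954] yaw 22.21 zaxis [-0.  0. -1.] q [-0.68  0.3   1.68  0.    1.17  0.5 ] gap 1.0 gf 0.0 F [ 0.3 -0.3 -0.2]
 shift tool [ 0.1888 -0.3773  0.0255] turn wz 16.21 shift in final axes [ 0.076  -0.415   0.0254]
cabinet [[0.55, -0.01, 0.65], [0.55, 0.27, 0.83], [0.55, 0.55, 0.93]]
130 [0.551 0.109 0.7  ] [0.552 0.255 0.698]
140 [0.551 0.097 0.644] [0.552 0.256 0.642]
146 [0.551 0.089 0.605] [0.552 0.256 0.602]
150 [0.55  0.083 0.577] [0.552 0.257 0.575]
153 [ 0.698 -0.031  0.054] [0.713 0.265 0.005]
156 [ 0.692 -0.036  0.033] [0.703 0.265 0.001]
160 [ 0.686 -0.042 -0.002] [0.686 0.265 0.004]
```

View pics/w1.png

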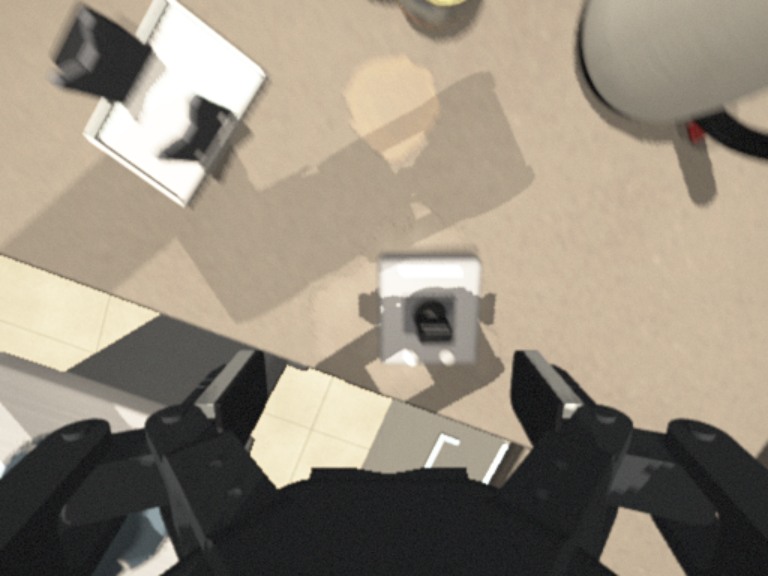

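The wrist view shows the box at (430,310), with its raised bar at (430,270), studs at (408,357) and (446,357), and paddle top at (432,325). The roaster is at (175,105), with its housing at (100,55) and near bracket at (205,130). The cupboard front is at x = 0.55 with its underside at z = 0.57, so I stay low. Moving over the spit next.

Run:
```python
from h import *
import pickle
s=pickle.load(open('w1.pkl','rb')); h=cv2.cvtColor(s['image'],cv2.COLOR_RGB2HSV)
m=np.zeros((384,512),bool); m[165:250,250:325]=1
c,_=cv2.findContours((m&(h[...,2]>235)&(h[...,1]<40)).astype(np.uint8),0,2)
for k in c:
    if cv2.contourArea(k)>10:
        r=cv2.minAreaRect(k); print('px',np.round(r[0],1),np.round(r[1],1),onz(s,*r[0],.0485).round(4),[onz(s,*p,.0485)[:2].round(3).tolist() for p in cv2.boxPoints(r)])
P=cloud(s)
q=P[m.nonzero()]; q=q[(q[:,2]>.1)&(q[:,2]<.12)]; print('paddle top',len(q),q.mean(0).round(4),q.min(0).round(3),q.max(0).round(3))
q=P[m.nonzero()]; q=q[(q[:,2]>.04)&(q[:,2]<.052)]; r=cv2.minAreaRect((q[:,:2]*1000).astype(np.float32)); print('box top',r,q[:,2].mean())
# tray
m=np.zeros((384,512),bool); m[0:145,25:185]=1
k=max(cv2.findContours((m&(h[...,1]<25)&(h[...,2]>150)).astype(np.uint8),0,2)[0],key=cv2.contourArea)
print('tray',[onz(s,*p,.016)[:2].round(3).tolist() for p in cv2.boxPoints(cv2.minAreaRect(cv2.convexHull(k)))])
q=P[m.nonzero()]; q=q[(q[:,2]>.084)&(q[:,2]<.095)]; print('bracket tops',len(q),q[:,:2].mean(0)); print(q[::max(1,len(q)//25)].round(3).tolist())
```

```text
px [297.5 237.5] [5. 5.] [ 0.3707 -0.3147  0.0485] [[0.366, -0.313], [0.373, -0.31], [0.376, -0.317], [0.368, -0.32]]
px [267.8 237.3] [18.2  9.2] [ 0.3543 -0.2734  0.0485] [[0.345, -0.261], [0.359, -0.258], [0.364, -0.285], [0.349, -0.289]]
px [286.1 185.2] [21.6 64.3] [ 0.4382 -0.2664  0.0485] [[0.434, -0.218], [0.471, -0.301], [0.443, -0.315], [0.405, -0.231]]
paddle top 258 [ 0.404  -0.2828  0.1068] [ 0.392 -0.298  0.1  ] [ 0.413 -0.269  0.11 ]
box top ((403.3414611816406, -283.6121826171875), (109.0081558227539, 99.33416748046875), 23.05574607849121) 0.04521484393222727
tray [[0.436, 0.099], [0.579, 0.046], [0.559, -0.063], [0.408, -0.017]]
bracket tops 361 [0.49397521 0.01362869]
[[0.533, 0.049, 0.087], [0.53, 0.046, 0.088], [0.527, 0.051, 0.087], [0.527, 0.046, 0.089], [0.527, 0.044, 0.087], [0.523, 0.051, 0.085], [0.525, 0.042, 0.087], [0.522, 0.045, 0.085], [0.485, 0.058, 0.085], [0.481, 0.059, 0.089], [0.482, 0.055, 0.089], [0.482, 0.055, 0.084], [0.476, 0.061, 0.089], [0.477, 0.057, 0.087], [0.475, 0.057, 0.086], [0.508, -0.039, 0.089], [0.505, -0.036, 0.088], [0.505, -0.04, 0.089], [0.506, -0.043, 0.085], [0.501, -0.039, 0.088], [0.498, -0.039, 0.085], [0.461, -0.026, 0.088], [0.458, -0.025, 0.088], [0.458, -0.029, 0.088], [0.454, -0.024, 0.089], [0.454, -0.028, 0.087]]
```

Call:
drive_tool(
  plan=[
    [0.02,-0.037,0.003,0,0,0,1],
    [0.02,-0.037,0.003,0,0,0,1],
    [0.02,-0.037,0.003,0,0,0,1],
    [0.02,-0.037,0.003,0,0,0,1],
    [0.02,-0.037,0.003,0,0,0,1],
    [0.015,-0.037,0.003,0,0,0,1],
    [0.015,-0.037,0.003,0,0,0,1],
    [0,-0.04,0,0,0,0,1],
    [-0.01,-0.04,0,0,0,8,1],
    [-0.01,-0.04,0,0,0,8,1],
  ],
)

```text
t: 2.2
tcp_pos: [0.4098, 0.1731, 0.2739]
tool_rot: [0.999, 0.054, -0.001, 0.0]
force: [0.7, 0.1, -0.3]
finger_gap: 0.999
gripper_force: 0.0
```

Run:
```python
from h import *
import pickle
go(0.40,0.26,.12,6)
s=snap('wrist'); pickle.dump(s,open('w2.pkl','wb'))
cv2.imwrite('pics/w2.png',cv2.resize(s['image'][...,::-1],(768,576)))
```

```text
t 2.2 tcp [0.4098 0.1731 0.2739] yaw 6.16 zaxis [-0.001 -0.    -1.   ] q [0.15 0.24 1.83 0.   1.07 1.61] gap 0.999 gf 0.0 F [ 0.7  0.1 -0.3]
 shift tool [-0.0002 -0.0875  0.1539] turn wz 0.16 shift in final axes [-0.0007 -0.0875  0.1539]
```

View pics/w2.png

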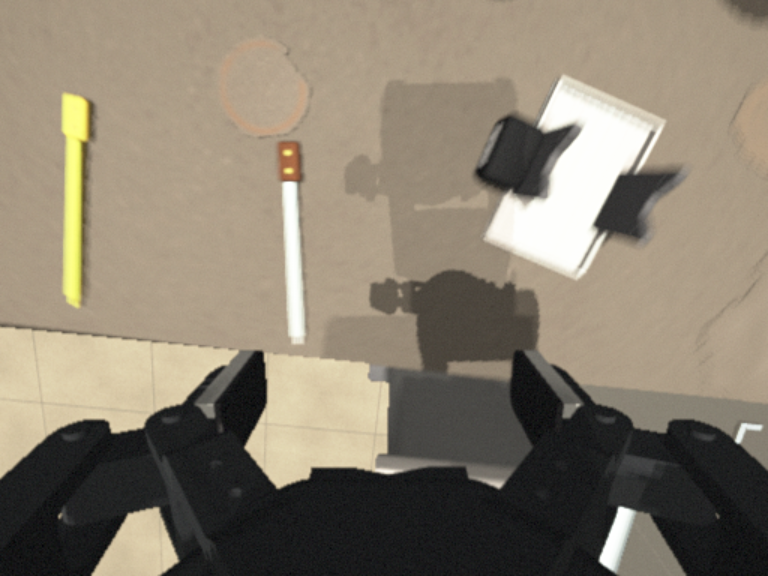

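This view has the spit's handle at (289,160) and its point at (297,340). The roaster is at (575,175) with both brackets visible. Next I measure both from this view and compare with the top view.

```bash
cat > meas.py <<'E'
from h import *
import pickle,sys
def seg(s,roi,z):
    h=cv2.cvtColor(s['image'],cv2.COLOR_RGB2HSV); u0,u1,v0,v1=roi
    m=np.zeros((384,512),bool); m[v0:v1,u0:u1]=1
    m&=((h[...,1]<45)&(h[...,2]>165))|((h[...,1]>150)&(h[...,2]<230))
    m=cv2.morphologyEx(m.astype(np.uint8),cv2.MORPH_CLOSE,np.ones((5,5)))
    k=max(cv2.findContours(m,0,2)[0],key=cv2.contourArea)
    pts=np.argwhere(m)[:,::-1]
    W=np.array([onz(s,*p,z)[:2] for p in k[:,0].astype(float)])
    (c,(w,hh),a)=cv2.minAreaRect((W*1000).astype(np.float32))
    vx,vy,_,_=cv2.fitLine(np.array([onz(s,*p,z)[:2] for p in pts.astype(float)],np.float32),2,0,.01,.01).ravel()
    d=np.array([vx,vy]); t=(W-W.mean(0))@d; n=np.array([-vy,vx])
    mid=np.array(c)/1000
    print('px len/wid mm',round(max(w,hh),1),round(min(w,hh),1),'mid',mid.round(4),'ang',round(np.degrees(np.arctan2(vy,vx)),2),'ends',W[t.argmin()].round(4),W[t.argmax()].round(4))
    return k
if __name__=='__main__':
    s=pickle.load(open('w2.pkl','rb'))
    for z in(.005,.010): seg(s,(175,212,85,232),z)
    t=pickle.load(open('top.pkl','rb')); seg(t,(228,256,205,268),.008)
    # two-view height of handle end/point from top vs side via least squares
    P=cloud(s)
    q=P[95:230,180:208].reshape(-1,3); q=q[(q[:,2]>.004)&(q[:,2]<.03)]; print('spit depth z',np.percentile(q[:,2],[10,50,90]).round(4))
    for nm in('w1','w2'):
        P=cloud(pickle.load(open(nm+'.pkl','rb'))).reshape(-1,3)
        q=P[(P[:,2]>.083)&(P[:,2]<.095)&(abs(P[:,0]-.49)<.07)&(abs(P[:,1]-.01)<.08)]
        e=np.array([.259,.966]); o=np.array([.4925,.0095]); a=(q[:,:2]-o)@e; b=(q[:,:2]-o)@[.966,-.259]
        for sg in(1,-1):
            m=a*sg>0; print(nm,sg,m.sum(),'along',np.percentile(a[m],[2,50,98]).round(4),'across',np.percentile(b[m],[1,99]).round(4),'gap', b[m&(b<0)].max().round(4),b[m&(b>0)].min().round(4), 'slope',np.polyfit(b[m],a[m],1)[0].round(3))
E
python3 meas.py
```

```text
px len/wid mm 173.0 18.6 mid [0.3833 0.2649] ang 5.5 ends [0.2968 0.2619] [0.4699 0.267 ]
px len/wid mm 170.8 18.4 mid [0.3845 0.2639] ang 5.5 ends [0.299  0.2609] [0.47  0.266]
px len/wid mm 196.2 16.0 mid [0.4    0.2626] ang 5.75 ends [0.3025 0.2517] [0.4979 0.2691]
spit depth z [0.0087 0.0105 0.0116]
w1 1 222 along [0.0403 0.0432 0.0482] across [-0.0306  0.0293] gap -0.0184 0.0164 slope -0.004
w1 -1 180 along [-0.0474 -0.0442 -0.0395] across [-0.0304  0.0291] gap -0.0183 0.0163 slope -0.002
w2 1 198 along [0.0416 0.0459 0.0492] across [-0.0313  0.029 ] gap -0.0185 0.0158 slope -0.005
w2 -1 205 along [-0.0459 -0.0412 -0.0385] across [-0.0315  0.0282] gap -0.0176 0.0151 slope -0.006
```

Run:
```python
from h import *
import pickle
s=pickle.load(open('w2.pkl','rb'))
h=cv2.cvtColor(s['image'],cv2.COLOR_RGB2HSV)
m=np.zeros((384,512),bool); m[88:232,178:210]=1
P=cloud(s); q=P[m&(P[...,2]>.006)&(P[...,2]<.03)]
r=cv2.minAreaRect((q[:,:2]*1000).astype(np.float32)); print('depth rect',r)
hd=m&((h[...,0]<12)|(h[...,0]>170))&(h[...,1]>110)
br=m&(h[...,1]<45)&(h[...,2]>165)
for n,k in(('handle',hd),('bar',br)):
    v,u=np.nonzero(k); print(n,k.sum(),u.min(),u.max(),v.min(),v.max(),onz(s,u.mean(),v.mean(),.009).round(4)[:2],onz(s,u[v==v.min()].mean(),v.min()-.5,.009).round(4)[:2],onz(s,u[v==v.max()].mean(),v.max()+.5,.007).round(4)[:2])
# two-view height: bar/handle junction rays, wrist vs side
```

```text
depth rect ((398.9368591308594, 261.6609191894531), (197.64447021484375, 20.172067642211914), 6.802379131317139)
handle 237 186 200 95 120 [0.4801 0.2721] [0.4962 0.2749] [0.4624 0.2669]
bar 1204 188 203 121 229 [0.3829 0.2648] [0.4618 0.2728] [0.2974 0.256 ]
```

Two views agree on the spit: midpoint about (0.398, 0.264), yaw 5.8°, top about 10 mm, length about 198 mm. The roaster midpoint is about (0.4915, 0.010), with its y axis at 74.8°. Descending on the spit.

Call:
drive_tool(
  plan=[
    [0,-0.03,0.01,0,0,0.3,1],
    [-0.001,-0.031,0.03,0,0,0,1],
    [0,-0.031,0.04,0,0,0,1],
    [0,0,0.04,0,0,0,1],
    [0,0,0.04,0,0,0,1],
    [0,0,0.03,0,0,0,1],
    [0,0,0.02,0,0,0,1],
    [0,0,0.01,0,0,0,1],
    [0,0,0,0,0,0,1],
  ],
)

```text
t: 3.15
tcp_pos: [0.4, 0.2625, 0.0537]
tool_rot: [0.999, 0.054, -0.001, 0.0]
force: [0.8, -1.1, 0.2]
finger_gap: 0.999
gripper_force: 0.0
```

Run:
```python
from h import *
import pickle
go(0.398,0.264,.016,5.8)
s=snap('wrist'); pickle.dump(s,open('w3.pkl','wb'))
cv2.imwrite('pics/w3.png',s['image'][...,::-1])
```

```text
t 3.15 tcp [0.4    0.2625 0.0537] yaw 6.19 zaxis [-0.002 -0.001 -1.   ] q [ 0.35  0.68  1.94 -0.    0.53  1.81] gap 0.999 gf 0.0 F [ 0.8 -1.1  0.2]
 shift tool [-0.0017 -0.0017  0.0377] turn wz 0.39 shift in final axes [-0.0018 -0.0017  0.0377]
```

View pics/w3.png

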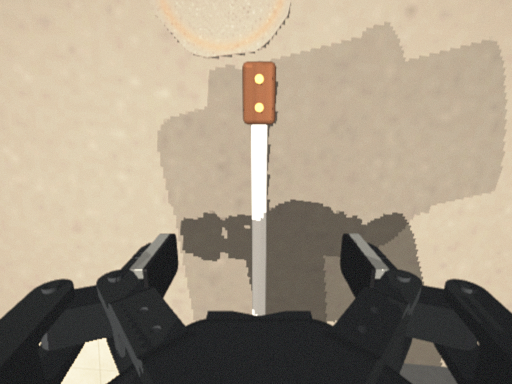

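The spit lies centred between the fingers: handle end at (259,62), bar/handle junction at (259,124).

Run:
```python
from h import *
import pickle
s=pickle.load(open('w3.pkl','rb'))
a=onz(s,259,61.5,.01);b=onz(s,259,124,.01);c=onz(s,259,200,.01);print(a,b,c,np.linalg.norm(a-b))
d=(a-c)/np.linalg.norm(a-c);print(np.degrees(np.arctan2(d[1],d[0])),'mid from end',a-.1*d,'from junction',b-.064*d)
```

```text
[0.49701806 0.27308575 0.01      ] [0.46189736 0.26927987 0.01      ] [0.41320277 0.26400305 0.01      ] 0.035326305997355874
6.184766603096937 mid from end [0.39760009 0.26231225 0.01      ] from junction [0.39826986 0.26238483 0.01      ]
```

Call:
drive_tool(
  plan=[
    [-0.002,0,0.02,0,0,0,1],
    [0,0,0.014,0,0,0,1],
    [0,0,0.004,0,0,0,0.2],
    [0,0,0,0,0,0,-1],
    [0,0,0,0,0,0,-1],
    [0,0,0,0,0,0,-1],
    [0,0,0,0,0,0,-1],
    [0,0,0,0,0,0,-1],
    [0,0,0,0,0,0,-1],
  ],
  newtons=50,
)

```text
t: 4.1
tcp_pos: [0.3988, 0.263, 0.0176]
tool_rot: [0.999, 0.054, 0.001, -0.0]
force: [0.3, 0.1, 4.8]
finger_gap: 0.095
gripper_force: 50.2
```

Call:
drive_tool(
  plan=[
    [0,0,-0.02,0,0,0,-1],
    [0,0,-0.04,0,0,0,-1],
    [0,0,-0.05,0,0,0,-1],
    [0,0,-0.04,0,0,0,-1],
    [0.005,0.03,0,0,0,0,-1],
    [0.005,0.035,0,0,0,0,-1],
    [0.005,0.035,0,0,0,0,-1],
    [0,0,0,0,0,-8.5,-1],
    [0,0,0,0,0,-8.5,-1],
    [0,0,0,0,0,-8.5,-1],
  ],
)

```text
t: 5.1
tcp_pos: [0.4238, 0.1644, 0.1669]
tool_rot: [0.961, 0.275, -0.0, -0.0]
force: [0.1, -0.6, -0.2]
finger_gap: 0.093
gripper_force: 49.5
```

Call:
drive_tool(
  plan=[
    [0,0,0,0,0,-8.5,-1],
    [0,0,0,0,0,-8.5,-1],
    [0,0,0,0,0,-8.5,-1],
    [0,0,0,0,0,-8.5,-1],
    [0,0,0,0,0,-8.5,-1],
    [0,0,0,0,0,0,-1],
    [0,0,0,0,0,0,-1],
  ],
)

```text
t: 5.8
tcp_pos: [0.4238, 0.165, 0.1668]
tool_rot: [0.799, 0.602, -0.0, -0.0]
force: [0.5, -1.0, -0.4]
finger_gap: 0.097
gripper_force: 49.5
```

Run:
```python
from h import *
import pickle
go(0.4915,0.010,.17,74.8)
s=snap('wrist'); pickle.dump(s,open('w4.pkl','wb'))
cv2.imwrite('pics/w4.png',s['image'][...,::-1])
```

```text
t 5.8 tcp [0.4238 0.165  0.1668] yaw 74.01 zaxis [-0. -0. -1.] q [0.12 0.43 1.93 0.   0.78 0.4 ] gap 0.097 gf 49.48422074317932 F [ 0.5 -1.  -0.4]
 shift tool [-0.1303  0.1078 -0.0032] turn wz -0.79 shift in final axes [-0.1318  0.106  -0.0032]
```

View pics/w4.png

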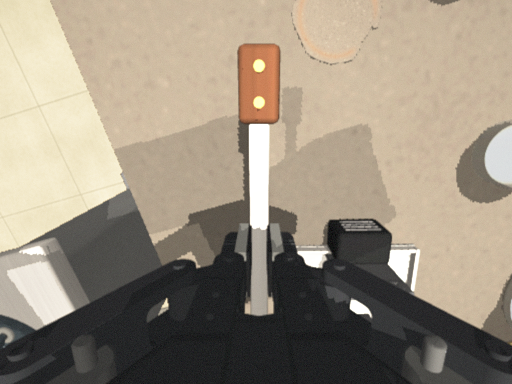

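The spit is held straight, handle end at (259,43), junction at (259,124). Next I check its offset in the tool frame.

Run:
```python
from h import *
import pickle
s=pickle.load(open('w4.pkl','rb')); M=np.array(s['mount']); P=cloud(s)
T=s['E']@np.linalg.inv(M); Ti=np.linalg.inv(T)
pt=P@Ti[:3,:3].T+Ti[:3,3]
print('handle depth pts tool',[pt[v,259].round(4).tolist() for v in(48,80,115,135,170,210)])
def oz(u,v,zt):
    d=M[:3,:3]@np.array([(u-s['cx'])/s['f'],-(v-s['cy'])/s['f'],-1]); o=M[:3,3]; return o+d*(zt-o[2])/d[2]
for zt in(.006,.0076): print([oz(259,v,zt).round(4).tolist() for v in(43.5,124,200)])
h=cv2.cvtColor(s['image'],cv2.COLOR_RGB2HSV)
for v in(60,110,135,160,180,200,215):
    row=s['image'][v]; k=[u for u in range(225,295) if abs(pt[v,u,2]-.008)<.008]; print(v,k[0],k[-1],oz((k[0]+k[-1])/2,v,.0076).round(4))
```

```text
handle depth pts tool [[0.097, -0.0002, 0.007], [0.0834, -0.0002, 0.0071], [0.0677, -0.0002, 0.0062], [0.0582, -0.0002, 0.007], [0.0406, -0.0002, 0.0078], [0.019, -0.0002, 0.008]]
[[0.0986, -0.0002, 0.006], [0.0635, -0.0002, 0.006], [0.0252, -0.0002, 0.006]]
[[0.099, -0.0002, 0.0076], [0.0635, -0.0002, 0.0076], [0.0247, -0.0002, 0.0076]]
60 237 279 [ 0.0921 -0.0007  0.0076]
110 238 278 [ 0.07   -0.0007  0.0076]
135 249 268 [ 0.0582 -0.0004  0.0076]
160 249 268 [ 0.0458 -0.0004  0.0076]
180 249 268 [ 0.0354 -0.0005  0.0076]
200 249 267 [ 0.0247 -0.0007  0.0076]
215 250 267 [ 0.0163 -0.0005  0.0076]
```

Call:
drive_tool(
  plan=[
    [-0.026,0.0215,0,0,0,0,-1],
    [-0.026,0.0215,0,0,0,0,-1],
    [-0.026,0.0215,0,0,0,0,-1],
    [-0.026,0.0215,0,0,0,0,-1],
    [-0.026,0.0215,0,0,0,0,-1],
    [0,0,0.02,0,0,-0.8,-1],
    [0,0,0.02,0,0,0,-1],
    [0,0,0,0,0,0,-1],
    [0,0,0,0,0,0,-1],
  ],
)

```text
t: 6.75
tcp_pos: [0.4918, 0.0107, 0.1267]
tool_rot: [0.794, 0.608, -0.0, -0.0]
force: [-0.2, 0.9, -1.8]
finger_gap: 0.095
gripper_force: 49.5
```

Run:
```python
from h import *
import pickle
go(0.4915,0.010,.088,74.8)
s=snap('wrist'); pickle.dump(s,open('w5.pkl','wb'))
t=snap('top'); d=snap('side')
A=cv2.resize(t['image'][180:240,280:340,::-1],(288,288)); B=cv2.resize(d['image'][130:190,245:305,::-1],(288,288))
cv2.imwrite('pics/w5.png',np.hstack([s['image'][...,::-1],np.vstack([A,B])[:384] if 0 else cv2.resize(np.vstack([A,B]),(192,384))]))
P=cloud(s).reshape(-1,3); e=np.array([np.cos(np.radians(74.8)),np.sin(np.radians(74.8))]); n=np.array([e[1],-e[0]])
q=P[(P[:,2]>.082)&(P[:,2]<.093)]; a=(q[:,:2]-[.4915,.010])@e;b=(q[:,:2]-[.4915,.010])@n
k=(abs(a)<.06)&(abs(b)<.04); a,b=a[k],b[k]
for sg in(1,-1):
    m=a*sg>0; print(sg,m.sum(), (np.percentile(a[m],[2,50,98]).round(4),np.sort(b[m])[::max(1,m.sum()//14)].round(3)) if m.sum() else '')
```

```text
t 6.75 tcp [0.4918 0.0107 0.1267] yaw 74.93 zaxis [-0.001  0.    -1.   ] q [-0.21  0.54  1.87  0.    0.73  0.06] gap 0.095 gf 49.47014629840851 F [-0.2  0.9 -1.8]
 shift tool [-0.0007 -0.0001  0.0387] turn wz 0.13 shift in final axes [-0.0007 -0.0001  0.0387]
1 584 (array([0.0412, 0.0451, 0.0487]), array([-0.031, -0.028, -0.027, -0.025, -0.023, -0.021, -0.02 , -0.017,
        0.018,  0.02 ,  0.021,  0.023,  0.025,  0.027,  0.029]))
-1 0
```

View pics/w5.png

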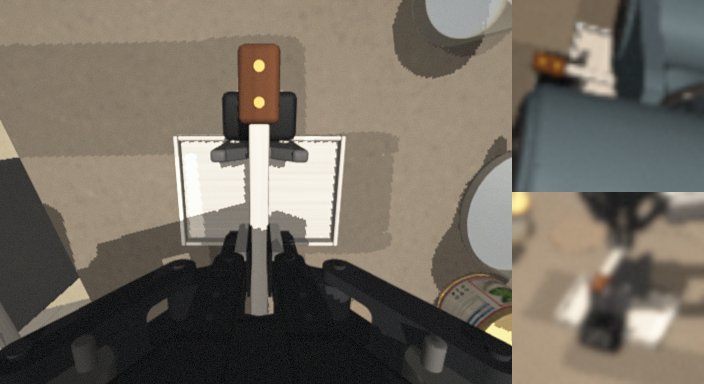

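The spit's handle (259,85) lies over the housing, and the bar runs through the centre of the +y bracket's notch (prongs at 230 and 288). Lowering.

Call:
drive_tool(
  plan=[
    [-0.001,0,0.012,0,0,0,-1],
    [0,0,0.012,0,0,0,-1],
    [0,0,0.01,0,0,0,-1],
    [0,0,0.004,0,0,0,-1],
    [0,0,0,0,0,0,-1],
  ],
)

```text
t: 7.4
tcp_pos: [0.4915, 0.0098, 0.0882]
tool_rot: [0.793, 0.609, -0.0, -0.0]
force: [-0.3, -0.3, -0.9]
finger_gap: 0.09
gripper_force: 49.5
```

```bash
python3 -c "
from h import *
go(.4915,.010,.0875,74.8)"
```

```text
t 7.4 tcp [0.4915 0.0098 0.0882] yaw 74.98 zaxis [-0.001  0.    -1.   ] q [-0.21  0.62  1.89  0.    0.63  0.05] gap 0.09 gf 49.516521692276 F [-0.3 -0.3 -0.9]
 shift tool [ 0.0002 -0.0001  0.0007] turn wz 0.18 shift in final axes [ 0.0002 -0.0001  0.0007]
```

Call:
drive_tool(
  plan=[
    [0,0,0.001,0,0,0,-1],
    [0,0,0.001,0,0,0,-1],
    [0,0,0,0,0,0,-1],
    [0,0,0,0,0,0,-0.6],
    [0,0,0,0,0,0,-0.4],
    [0,0,0,0,0,0,-0.2],
    [0,0,0,0,0,0,0],
    [0,0,0,0,0,0,0],
  ],
)

```text
t: 8.2
tcp_pos: [0.4918, 0.0096, 0.0867]
tool_rot: [0.793, 0.609, -0.0, -0.0]
force: [0.2, 0.6, -0.2]
finger_gap: 0.499
gripper_force: 0.0
```

Call:
drive_tool(
  plan=[
    [0,0,-0.01,0,0,0,0],
    [0,0,-0.03,0,0,0,0],
    [0,0,-0.04,0,0,0,0],
    [0,0,-0.04,0,0,0,0],
    [-0.03,0,0,0,0,0,0],
    [-0.04,0,0,0,0,0,0],
    [-0.04,0,0,0,0,0,0],
    [0,0,0,0,0,0,-1],
    [0,0,0,0,0,0,-1],
  ],
)

```text
t: 9.1
tcp_pos: [0.4631, -0.0972, 0.2073]
tool_rot: [0.794, 0.608, 0.0, 0.0]
force: [-0.5, -0.4, 0.2]
finger_gap: 0.173
gripper_force: 0.0
```

Run:
```python
from h import *
import pickle
go(0.38,-.29,.2,23)
s=snap('wrist'); pickle.dump(s,open('w6.pkl','wb'))
cv2.imwrite('pics/w6.png',s['image'][...,::-1])
```

```text
t 9.1 tcp [ 0.4631 -0.0972  0.2073] yaw 74.83 zaxis [ 0.  0. -1.] q [-0.44  0.38  1.85  0.    0.91 -0.18] gap 0.173 gf 0.0 F [-0.5 -0.4  0.2]
 shift tool [-0.2078 -0.0297  0.0072] turn wz 51.83 shift in final axes [-0.1518  0.145   0.0073]
```

View pics/w6.png

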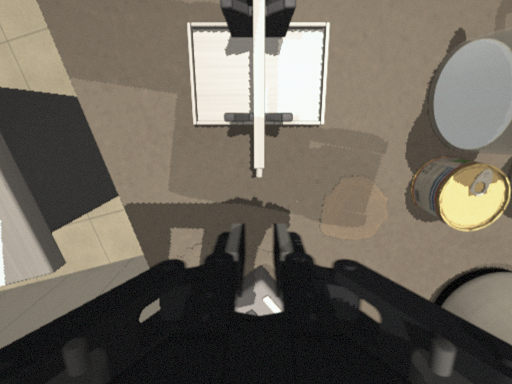

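The spit lies across both brackets, its point at (259,176) beyond the near bracket at row 117. The numbers get checked while I move beside the paddle.

Run:
```python
from h import *
import pickle
s=pickle.load(open('w6.pkl','rb')); P=cloud(s)
e=np.array([np.cos(np.radians(74.8)),np.sin(np.radians(74.8))]); n=np.array([e[1],-e[0]])
for v in(2,20,50,80,110,117,130,150,165,174): 
    p=P[v,259]; g=onz(s,259,v,.08); d=g[:2]-[.4915,.01]; print(v,'depth z',p[2].round(4),'along',(d@e).round(4),'across',(d@n).round(4))
```

```text
2 depth z 0.083 along 0.0474 across 0.0006
20 depth z 0.0806 along 0.0344 across 0.0006
50 depth z 0.0819 along 0.0116 across 0.0006
80 depth z 0.0802 along -0.0123 across 0.0006
110 depth z 0.0819 along -0.0376 across 0.0007
117 depth z 0.0807 along -0.0437 across 0.0007
130 depth z 0.0808 along -0.0552 across 0.0007
150 depth z 0.0811 along -0.0735 across 0.0007
165 depth z 0.082 along -0.0877 across 0.0007
174 depth z 0.0794 along -0.0965 across 0.0007
```

Call:
drive_tool(
  plan=[
    [-0.037,-0.0075,0,0,0,0,-1],
    [-0.037,-0.0075,0,0,0,0,-1],
    [-0.037,-0.0075,0,0,0,0,-1],
    [-0.037,-0.0075,0,0,0,0,-1],
    [-0.037,-0.0075,0,0,0,0,-1],
    [-0.037,-0.0075,0,0,0,0,-1],
    [0,0,0,0,0,8.5,-1],
    [0,0,0,0,0,8.5,-1],
    [0,0,0,0,0,8.5,-1],
    [0,0,0,0,0,8.5,-1],
  ],
)

```text
t: 10.15
tcp_pos: [0.363, -0.2981, 0.2068]
tool_rot: [0.937, 0.348, 0.0, -0.0]
force: [0.1, 0.3, -0.1]
finger_gap: 0.0
gripper_force: 0.0
```

Call:
drive_tool(
  plan=[
    [0,0,0,0,0,8.5,-1],
    [0,0,0,0,0,8.5,-1],
    [0,0,0,0,0,0,-1],
  ],
)

```text
t: 10.45
tcp_pos: [0.3631, -0.298, 0.2068]
tool_rot: [0.978, 0.209, 0.0, -0.0]
force: [0.1, 0.1, 0.5]
finger_gap: -0.007
gripper_force: 0.0
```

Run:
```python
from h import *
import pickle
go(0.361,-.302,.104,23.4)
s=snap('wrist'); P=cloud(s).reshape(-1,3)
k=P[(abs(P[:,0]-.403)<.09)&(abs(P[:,1]+.284)<.09)]
q=k[(k[:,2]>.045)&(k[:,2]<.0515)]; 
q=k[(k[:,2]>.101)&(k[:,2]<.113)]; print('paddle top',len(q),q.mean(0).round(4),cv2.minAreaRect((q[:,:2]*1000).astype(np.float32)))
cv2.imwrite('pics/w7.png',s['image'][...,::-1])
```

```text
t 10.45 tcp [ 0.3631 -0.298   0.2068] yaw 24.13 zaxis [-0.     0.001 -1.   ] q [-0.93  0.38  1.85  0.    0.91  0.22] gap -0.007 gf 0.0 F [0.1 0.1 0.5]
 shift tool [-0.0035  0.0028  0.1028] turn wz 0.73 shift in final axes [-0.0035  0.0028  0.1028]
paddle top 531 [ 0.4028 -0.2839  0.1077] ((402.5790710449219, -284.0389099121094), (13.494641304016113, 28.7656307220459), 23.4478759765625)
```

View pics/w7.png

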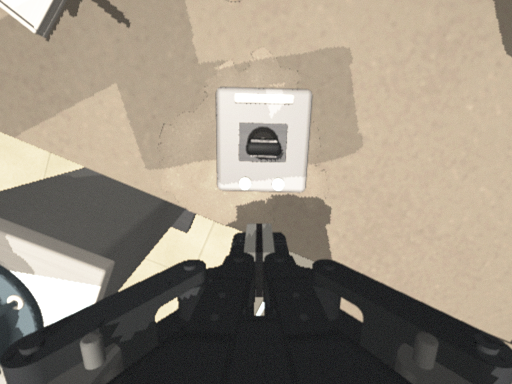

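The box is straight ahead of the closed fingers: raised bar at (263,98), paddle at (263,145), studs at (245,183) and (278,183) on my side. The paddle is at (0.4026, -0.284), yaw 23.4°. The spit's top is at 81 mm, centred within 2 mm. Lowering and pushing.

Call:
drive_tool(
  plan=[
    [-0.0035,0.003,0.03,0,0,0.7,-1],
    [0,0,0.035,0,0,0,-1],
    [0,0,0.03,0,0,0,-1],
    [0,0,0.008,0,0,0,-1],
    [0.015,0,0,0,0,0,-1],
    [0.01,0,0,0,0,0,-1],
    [0.008,0,0,0,0,0,-1],
    [0.006,0,0,0,0,0,-1],
    [0,0,0,0,0,0,-1],
  ],
)

```text
t: 11.4
tcp_pos: [0.397, -0.2882, 0.1044]
tool_rot: [0.979, 0.203, 0.0, 0.001]
force: [-1.4, -1.9, 1.5]
finger_gap: 0.003
gripper_force: 0.9
```

```bash
python3 -c "
from h import *
go(.4026,-.284,.104,23.4)"
```

```text
t 11.4 tcp [ 0.397  -0.2882  0.1044] yaw 23.39 zaxis [ 0.001 -0.002 -1.   ] q [-0.86  0.58  1.89 -0.    0.67  0.31] gap 0.003 gf 0.894698373740539 F [-1.4 -1.9  1.5]
 shift tool [ 0.0068 -0.0016  0.0004] turn wz -0.01 shift in final axes [ 0.0068 -0.0016  0.0004]
```

Call:
drive_tool(
  plan=[
    [0.004,0,0,0,0,0,-1],
    [0.004,0,0,0,0,0,-1],
    [0.003,0,0,0,0,0,-1],
    [0,0,0,0,0,0,-1],
  ],
)

```text
t: 11.8
tcp_pos: [0.4062, -0.2837, 0.1037]
tool_rot: [0.979, 0.202, -0.0, -0.0]
force: [-2.7, -1.1, 0.4]
finger_gap: -0.005
gripper_force: 1.6
```

Call:
drive_tool(
  plan=[
    [0.002,0,0,0,0,0,-1],
    [0.001,0,0,0,0,0,-1],
    [0,0,0,0,0,0,-1],
  ],
)

```text
t: 12.1
tcp_pos: [0.4087, -0.2823, 0.1036]
tool_rot: [0.979, 0.202, -0.0, -0.0]
force: [-3.9, -1.0, -0.6]
finger_gap: 0.003
gripper_force: 1.7
```

Run:
```python
from h import *
go(.4026,-.284,.104,23.4)
s=snap('wrist'); P=cloud(s).reshape(-1,3)
d=P[:,:2]-[.4026,-.284]; e=np.array([.918,.397]); a=d@e; b=d@np.array([.397,-.918])
m=(P[:,2]>.085)&(P[:,2]<.115)&(abs(b)<.016)&(a>.005)&(a<.06)
print(m.sum(),np.percentile(a[m],[5,50,95]),np.percentile(P[m,2],[5,50,95]))
```

```text
t 12.1 tcp [ 0.4087 -0.2823  0.1036] yaw 23.29 zaxis [-0.001  0.001 -1.   ] q [-0.83  0.59  1.87 -0.    0.68  0.33] gap 0.003 gf 1.7396468482911587 F [-3.9 -1.  -0.6]
 shift tool [-0.0063 -0.0009 -0.0004] turn wz -0.11 shift in final axes [-0.0063 -0.0009 -0.0004]
2204 [0.01314847 0.02394621 0.0318503 ] [0.09767042 0.1027034  0.11286756]
```

Call:
drive_tool(
  plan=[
    [0.0015,0,0,0,0,0,-1],
    [0.0015,0,0,0,0,0,-1],
    [0,0,0,0,0,0,-1],
  ],
)

```text
t: 12.45
tcp_pos: [0.4104, -0.2815, 0.1036]
tool_rot: [0.979, 0.203, -0.002, -0.0]
force: [-9.1, -4.8, 0.2]
finger_gap: -0.0
gripper_force: 4.3
```

Call:
drive_tool(
  plan=[
    [0.001,0,0,0,0,0,-1],
    [0.001,0,0,0,0,0,-1],
    [0,0,0,0,0,0,-1],
  ],
)

```text
t: 12.75
tcp_pos: [0.4107, -0.2812, 0.1035]
tool_rot: [0.979, 0.203, -0.003, -0.001]
force: [-14.3, -8.4, 0.8]
finger_gap: -0.0
gripper_force: 7.3
```

At the stop: the force jumped to 17 N with no further travel. Holding, then backing off slowly.

Call:
drive_tool(
  plan=[
    [0,0,0,0,0,0,-1],
    [0,0,0,0,0,0,-1],
    [0,0,0,0,0,0,-1],
    [0,0,0,0,0,0,-1],
    [0,0,0,0,0,0,-1],
    [0,0,0,0,0,0,-1],
    [0,0,0,0,0,0,-1],
    [0,0,0,0,0,0,-1],
    [0,0,0,0,0,0,-1],
    [0,0,0,0,0,0,-1],
  ],
)

```text
t: 13.75
tcp_pos: [0.4107, -0.2812, 0.1035]
tool_rot: [0.979, 0.203, -0.003, -0.001]
force: [-12.7, -8.7, -0.4]
finger_gap: -0.0
gripper_force: 7.1
```

Call:
drive_tool(
  plan=[
    [0,0,0,0,0,0,-1],
    [0,0,0,0,0,0,-1],
    [0,0,0,0,0,0,-1],
    [-0.006,0,0,0,0,0,-1],
    [-0.008,0,0,0,0,0,-1],
    [-0.008,0,0,0,0,0,-1],
    [-0.008,0,0,0,0,0,-1],
    [-0.012,0,0,0,0,0,-1],
    [-0.012,0,0,0,0,0,-1],
    [0,0,0,0,0,0,-1],
  ],
)

```text
t: 14.75
tcp_pos: [0.3626, -0.3023, 0.1037]
tool_rot: [0.98, 0.201, -0.0, -0.0]
force: [0.4, -0.3, -0.2]
finger_gap: -0.0
gripper_force: 0.0
```

Call:
drive_tool(
  plan=[
    [-0.005,0,0,0,0,0,-1],
    [0,0,-0.04,0,0,0,-1],
    [0,0,-0.05,0,0,0,-1],
    [0,0,-0.03,0,0,0,-1],
    [0,0,0,0,0,0,-1],
  ],
)

```text
t: 15.25
tcp_pos: [0.3613, -0.3062, 0.2279]
tool_rot: [0.979, 0.202, 0.002, 0.005]
force: [1.0, 0.1, -0.2]
finger_gap: -0.003
gripper_force: 0.0
```

Run:
```python
from h import *
go(.4026,-.284,.104,23.4)
s=snap('wrist'); P=cloud(s).reshape(-1,3)
k=P[(abs(P[:,0]-.403)<.06)&(abs(P[:,1]+.284)<.06)&(P[:,2]>.101)&(P[:,2]<.113)]; print('paddle',len(k),k.mean(0).round(4))
for n in('top','side','wrist'):
    s=snap(n); P=cloud(s).reshape(-1,3); d=P[:,:2]-[.4915,.01]; e=np.array([.262,.965]); a=d@e; b=d@np.array([.965,-.262])
    for lo,hi in((-.095,-.06),(-.03,.03),(.055,.09)):
        m=(a>lo)&(a<hi)&(abs(b)<.02)&(P[:,2]>.066)&(P[:,2]<.1)
        if m.sum(): print(n,lo,m.sum(),'across',b[m].mean().round(4),'z',np.median(P[m,2]).round(4))
    m=(abs(b)<.015)&(P[:,2]>.066)&(P[:,2]<.086)&(abs(a)<.13)
    if m.sum(): print(n,'ends',a[m].min().round(4),a[m].max().round(4))
```

```text
t 15.25 tcp [ 0.3613 -0.3062  0.2279] yaw 23.31 zaxis [ 0.006 -0.008 -1.   ] q [-0.94  0.35  1.83  0.    0.96  0.22] gap -0.003 gf 0.0 F [ 1.   0.1 -0.2]
 shift tool [ 0.0464 -0.0053  0.124 ] turn wz -0.09 shift in final axes [ 0.0467 -0.004   0.1239]
paddle 453 [ 0.403  -0.2839  0.1076]
top -0.095 30 across 0.0029 z 0.0819
top -0.03 55 across 0.0029 z 0.0809
top 0.055 52 across 0.0026 z 0.0815
top ends -0.0988 0.0971
side -0.095 12 across 0.0007 z 0.0802
side -0.03 23 across 0.0006 z 0.0829
side 0.055 22 across 0.0005 z 0.0812
side ends -0.1059 0.1046
```

The paddle is back upright and the spit lies level and centred, so I'm handing in.

```bash
python3 -c "
from station import manip
print(manip.sign_off())"
```

```text
the job is handed in; nothing more can be done
None
```

The job is handed in: the spit was measured lying centred in both notches and released, and the paddle was held at its raised-bar stop for over a second and has sprung back upright; the hand-in call returned no verdict, and I did not re-measure the tumbler, tin or jar at the end.

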